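# Sort stray jar caps by size and close the cap tray

## Robot

A 7-joint arm with a two-finger parallel gripper is mounted at the origin on the work surface. World frame = base frame: x ahead of the robot, y to its left, z up, the work surface at z = 0. Lengths are in m, angles in rad, forces in N, time in s.
With the tool pointing down it reaches from about 0.35 to 0.9 m from the base axis. Payload 19.9 kg.
Tool frame: the origin (TCP) lies at the very end of the fingers, on their centre line; the grasp point (between the pads) lies 19 mm behind it (arm.hold_point_z is the z of the grasp point in the tool frame, in m); z points along the fingers, y is the line along which they close (so a half turn about z gives the same grasp; the last joint's range is limited). The gripper opens to 85 mm and grips with 20 to 120 N. Pads are 22 mm wide; open, the fingers measure 114 mm over their backs; the gripper's body (76 mm by 85 mm) begins 54 mm behind the grasp point. The pads swing forward as they close: fully open they stand 13 mm farther back than shut.
Start: joints at [1.173, 0.417, -0.01, 1.614, 0.005, 1.111, -0.053], TCP at [0.218, -0.586, 0.231] pointing down, gripper open.
Joint ranges: [-2.81, 2.81], [-0.39, 2.02], [-1.27, 1.25], [0.06, 2.57], [-1.19, 4.33], [0.19, 2], [-2.82, 2.82]. Speed limits (rad/s): [1.89, 1.89, 2.39, 2.39, 3.01, 3.01, 3.01].

## Interface

Orientations are given as a unit quaternion [w, x, y, z].
In Python, from plant import arm, get_image, get_calibration, ticket, finder gives the robot as it stands.
- The arm moves only by the tool play_rows, never from a script. Its argument "steps" is a list of rows, each a list of 3 entries, a list of its own where there are three numbers: the shift along the world's x, y, z in cm, then the turn, a rotation vector about the world's x, y, z in degrees, then the opening, from -1 (shut) to 1 (fully open). In form: [[[x, y, z], [rx, ry, rz], gripper], ...]. A call has 1 to 20 rows; each row is the pose to reach, as a shift and turn from the pose commanded when the call began; what a row does not reach only later rows make up. A row lasts 1/12 s, in which the tool goes at most 41.7 mm and 7.16 degrees, less where a joint would pass 70% of its speed; a pose out of reach is approached as far as the arm can. A call with a gripper value outside its range is refused whole. The fingers move at their own pace and stop on an object; "squeeze" is the grip in N (left out, the last holds). Time passes only in rows, so rows that repeat a pose let the fingers close. It gives the time, the measured TCP pose, the force, the opening and the grip force at its end, in the units of the state.
- arm.read_state(): the state, without advancing time (a new reading comes with each control period).
- get_image(name): name is "scene" or "top" or "wrist"; returns the picture (384x512x3 uint8, red, green, blue); there is no depth.
- get_calibration(name): a dict with "fx", "fy", "cx", "cy" (pixels), "distortion" ([k1, k2, p1, p2, k3] as OpenCV has them; the pictures are not rectified), "world_to_cam" (4x4, takes a point from world to camera coordinates); the wrist camera has in their place "T_tool_cam" (4x4, takes a point from camera to tool coordinates, whose origin is the TCP and whose axes are the flange's). Camera axes: x right, y down, z forward; pixel columns grow to the right and rows downward; lengths in m; the calibration is good to about 2 mm. A picture is of the moment at which its call begins: read the wrist's pose just before it. get_calibration takes no time and is no camera call.
- ticket.job_done(): hands the job in; it is judged then, once.
Trained networks look in the newest picture that a camera, given by its name, has taken for a name from the list of things; names that differ only in an ending like _2 or _b are one class to them, and where a whole thing is asked for, a point or a joint stands for the part that bears it (a point fixed in the world has none). Each returns a list of dicts, best first, with "p" (0 to 1); they miss things now and then, are a little off and sometimes report something else, mostly with a low value. They report only what shows in the picture. A call takes as long as a camera call. They do not tell look-alikes from the thing itself.
- finder.outline_of(label, camera): "pixels" (384x512 bool, what is visible of it) and "at" ([row, column] in pixels, amid what is visible of it).
The state is a dict: "t": time; "qpos": joint angles; "qvel": joint speeds; "effort": joint torques, N m; "tcp_pos": TCP position; "tcp_rot": TCP orientation; "contact_force": force on the tool from outside, world axes, zero at the start; "torque": the same for the moment, N m; "width": opening from 0.0 (shut) to 1.0 (fully open); "gripper_force": force on a finger pad.
Only numpy, scipy, OpenCV 4.12 (cv2) and the standard library are available. Lean on these libraries where they do the work, as an engineer would, in place of code of your own. Each camera call takes 0.05 s, during which the arm holds its last target. There are 200 camera calls.

## Task

Three gold jar caps of different sizes lie loose on the bench: lay each one flat, without dropping it, in the row of the blue cap tray that already holds a cap of its own size. Then slide the tray's steel cover fully shut over the rows and let go. Do not knock the filled jars or the tape roll out of place.

Things in the scene. Friction and masses are not known exactly. Their poses are not given: they have to be found in the camera images.
- tray: Blue plastic cap tray fixed to the bench, 218 (x) by 196 mm (y), three open rows along its x. Origin: centre of its underside on the bench; +x points away from the robot. Heights above the bench: row floors 4, row and far end walls 22, near end wall 26 mm. Aluminium rails for the cover, 31 mm high, 202 mm apart outside, run along both sides from x -109 to +330 mm, joined there by a tie bar.
- row43 (a point): Centre of the row for 43 mm caps, on its floor; axes as the tray's (x along the row). The row is 50 mm wide, 210 mm long inside, its middle line at tray y = 69 mm; 4 mm walls part the rows.
- row53 (a point): Centre of the row for 53 mm caps, on its floor; axes as the tray's (x along the row). The row is 60 mm wide, 210 mm long inside, its middle line at tray y = 10 mm; 4 mm walls part the rows.
- row63 (a point): Centre of the row for 63 mm caps, on its floor; axes as the tray's (x along the row). The row is 70 mm wide, 210 mm long inside, its middle line at tray y = -59 mm; 4 mm walls part the rows.
- cover (a joint): Flat steel cover, 210 x 194 x 3 mm, sliding in the rails along the tray's x, 23 to 26 mm above the bench. 0 m = shut over all rows, near edge at the near wall (hard stop); grows as it slides away from the robot; 0.21 m = rows fully open. About 2 N moves it; it stays where left. It clears caps flat on the row floor, not one lying on a wall or another cap.
- cover_knob (a point): Grip point of the black upright knob on the cover, 20 mm diameter, rising from 26 to 53 mm above the bench; the point is on its axis 40 mm above the bench. It stands on the tray's middle line, 15 mm behind the cover's near edge: at tray local x = -90 mm + joint value.
- loose43: Loose gold metal jar cap, 43 mm diameter, 14 mm tall, about 14 g, lying top up on the bench at the start; to be sorted. Origin at the centre of its underside, z up through the top.
- loose53: Loose gold metal jar cap, 53 mm diameter, 14 mm tall, about 16 g, lying top up on the bench at the start; to be sorted. Origin at the centre of its underside, z up through the top.
- loose63: Loose gold metal jar cap, 63 mm diameter, 14 mm tall, about 18 g, lying top up on the bench at the start; to be sorted. Origin at the centre of its underside, z up through the top.
- kept43: Gold metal jar cap, 43 mm diameter, 14 mm tall, already lying in its row, in the far half (its centre 42 to 55 mm beyond the row's centre); it stays in that row. Origin at the centre of its underside.
- kept53: Gold metal jar cap, 53 mm diameter, 14 mm tall, already lying in its row, in the far half (its centre 42 to 55 mm beyond the row's centre); it stays in that row. Origin at the centre of its underside.
- kept63: Gold metal jar cap, 63 mm diameter, 14 mm tall, already lying in its row, in the far half (its centre 42 to 55 mm beyond the row's centre); it stays in that row. Origin at the centre of its underside.
- jar_big: Bystander: full honey jar, 74 mm diameter, 118 mm tall with its cap on. Origin at the centre of its underside.
- jar_small: Bystander: full honey jar, 56 mm diameter, 80 mm tall with its cap on. Origin at the centre of its underside.
- tape: Bystander: roll of brown carton tape lying flat, 104 mm diameter, 48 mm tall. Origin at the centre of its underside.
Mind the look-alikes: they are no part of the job. Leave any green look-alike of the loose53 alone.

How it is judged:
On the way, in this order (a step that is already met when the one before it is completed fails the run):
1. each of the three loose caps lies flat on the floor of the row for its size (y of loose43 in the frame of row43 between -0.008 and 0.008 m and x of loose43 in the frame of row43 between -0.09 and 0.09 m and z of loose43 in the frame of row43 between -0.003 and 0.003 m and angle between each of loose43, loose53, loose63's own z axis and vertical below 0.1 rad and y of loose53 in the frame of row53 between -0.008 and 0.008 m and x of loose53 in the frame of row53 between -0.09 and 0.09 m and z of loose53 in the frame of row53 between -0.003 and 0.003 m and y of loose63 in the frame of row63 between -0.008 and 0.008 m and x of loose63 in the frame of row63 between -0.09 and 0.09 m and z of loose63 in the frame of row63 between -0.003 and 0.003 m), for 0.2 s.
2. the cover is slid fully shut over the rows (value of joint cover below 0.004 m), for 0.2 s.
At the end, for the whole second after the job is handed in: All six caps lie flat, top up and at rest in the row for their size: underside within 3 mm of the row floor, within 8 mm of the row's centre line and 90 mm of its centre along it, tilt under 0.1 rad; the cover is shut to within 4 mm (all of step 1 and y of kept43 in the frame of row43 between -0.008 and 0.008 m and x of kept43 in the frame of row43 between -0.09 and 0.09 m and z of kept43 in the frame of row43 between -0.003 and 0.003 m and angle between each of kept43, kept53, kept63's own z axis and vertical below 0.1 rad and y of kept53 in the frame of row53 between -0.008 and 0.008 m and x of kept53 in the frame of row53 between -0.09 and 0.09 m and z of kept53 in the frame of row53 between -0.003 and 0.003 m and y of kept63 in the frame of row63 between -0.008 and 0.008 m and x of kept63 in the frame of row63 between -0.09 and 0.09 m and z of kept63 in the frame of row63 between -0.003 and 0.003 m and linear speed of each of loose43, kept43, loose53, kept53, loose63, kept63 below 0.02 m/s and value of joint cover below 0.004 m); the robot touches nothing.
It fails at once if a loose cap is dropped (falls free at more than 0.75 m/s, as from about 3 cm) ((linear speed of loose43 above 0.75 m/s and contact force between loose43 and the fingers below 0.05 N) or (linear speed of loose53 above 0.75 m/s and contact force between loose53 and the fingers below 0.05 N) or (linear speed of loose63 above 0.75 m/s and contact force between loose63 and the fingers below 0.05 N)).
It fails at once if a filled jar or the tape roll is knocked out of place (moved more than 30 mm or tipped) (distance of any of jar_big, jar_small, tape from where it was at the start of the episode above 0.03 m or angle between any of jar_big, jar_small, tape's own z axis and vertical above 0.3 rad).
It also fails if it takes over 64 s, if anything falls off the work surface, if the arm or the gripper's body presses on something with over 40 N, if the wrist force passes 120 N, or if a joint passes its speed limit or range.

## Working session

There is one attempt and no reset: what is moved stays moved. The work goes in short steps, Python scripts to look and compute and a tool call to move; the robot and the scene stay as the last step left them, time stands still between calls to the robot, and variables do not carry over. Pictures are saved under pics/ and viewed, at most 10 in all, crops included, and the job is handed in when it is done.

Besides the shell and the picture viewer there is one more tool, called after "Request:" as name(argument=value, ...), one argument or row to a line, values as JSON. play_rows: Moves the arm, as the interface text tells. Its arguments: {"type":"object","properties":{"steps":{"type":"array","items":{"type":"array"}},"squeeze":{"type":"number"}},"required":["steps"]}

```bash
mkdir -p pics; python3 - <<'E'
from plant import arm,get_image,get_calibration
import cv2,numpy as np
s=arm.read_state();print(s['t'],s['tcp_pos'],s['tcp_rot'],s['width'],arm.hold_point_z)
a=get_image("top");b=get_image("scene")
cv2.imwrite("pics/top.png",cv2.resize(a[...,::-1],(800,600)));cv2.imwrite("pics/scene.png",cv2.resize(b[...,::-1],(800,600)))
for n in("top","scene","wrist"):
  print(n,{k:np.round(v,3).tolist() for k,v in get_calibration(n).items()})
E
```

```text
0.0 [ 0.21758277 -0.58551864  0.2306556 ] [-6.07221557e-04  9.84213605e-01  1.76983588e-01 -1.43109667e-04] 0.9959336176692887 -0.0187
top {'fx': 398.909, 'fy': 398.909, 'cx': 257.379, 'cy': 190.457, 'distortion': [-0.063, 0.0, 0.0, 0.0, 0.0], 'world_to_cam': [[0.188, -0.982, 0.006, -0.066], [-0.962, -0.185, -0.202, 0.536], [0.199, 0.032, -0.979, 0.95], [0.0, 0.0, 0.0, 1.0]]}
scene {'fx': 366.747, 'fy': 366.747, 'cx': 257.94, 'cy': 190.151, 'distortion': [-0.064, 0.0, 0.0, 0.0, 0.0], 'world_to_cam': [[0.825, 0.565, -0.009, -0.437], [0.432, -0.641, -0.634, -0.149], [-0.364, 0.52, -0.773, 1.316], [0.0, 0.0, 0.0, 1.0]]}
wrist {'fx': 281.208, 'fy': 281.208, 'cx': 258.38, 'cy': 188.939, 'distortion': [-0.01, 0.0, 0.0, 0.0, 0.0], 'T_tool_cam': [[-0.0, -0.944, -0.329, 0.085], [1.0, -0.0, 0.001, -0.0], [-0.001, -0.329, 0.944, -0.144], [0.0, 0.0, 0.0, 1.0]]}
```

View pics/top.png

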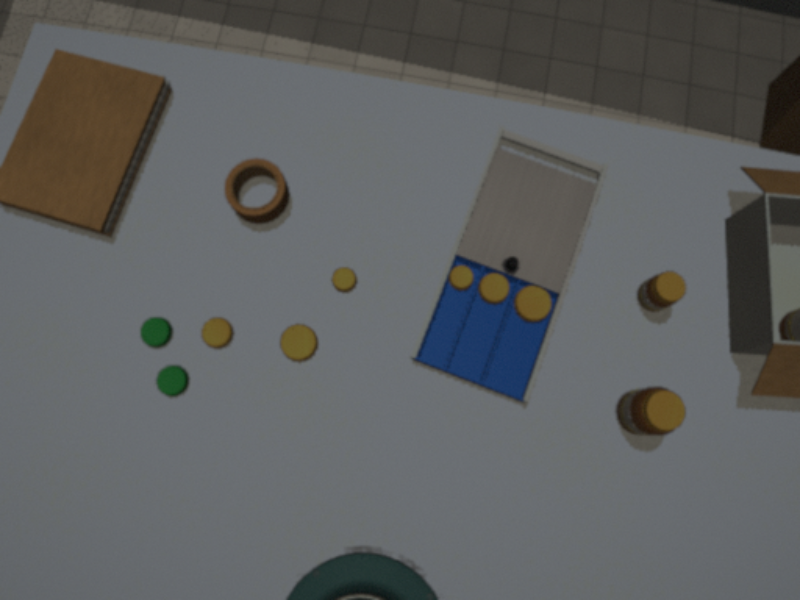

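View pics/scene.png

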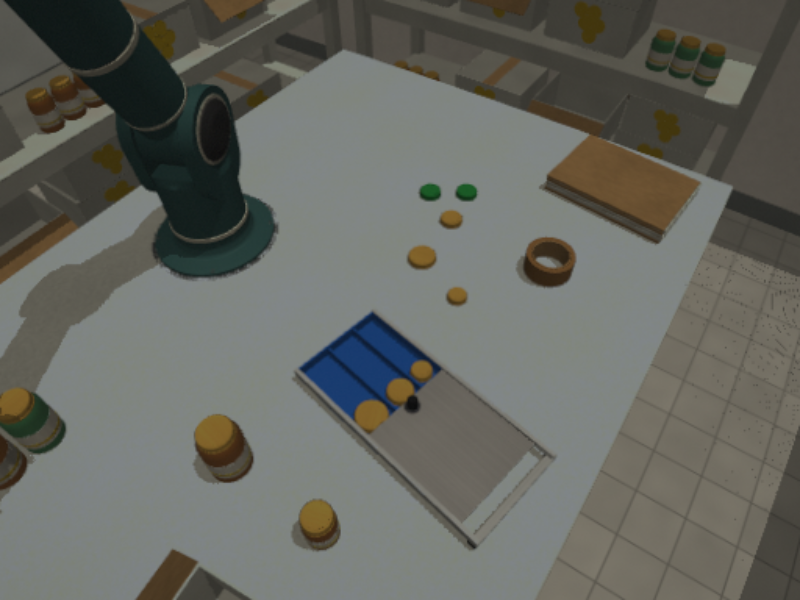

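Top view: loose 43 at (344,279), 53 at (217,332), 63 at (299,342), green look-alikes at (156,332) and (172,380). The tray spans (418,360) to (600,170), its knob is at (511,264), and the jars stand to the right. The scene view agrees.

```bash
cat > h.py <<'E'
import numpy as np,cv2
from scipy.optimize import minimize
from plant import arm,get_image,get_calibration,finder
from scipy.spatial.transform import Rotation as R
def cal(n):
    c=get_calibration(n);K=np.array([[c['fx'],0,c['cx']],[0,c['fy'],c['cy']],[0,0,1]]);D=np.array(c['distortion'])
    if n=='wrist':
        s=arm.read_state();T=np.eye(4);T[:3,:3]=R.from_quat(s['tcp_rot'],scalar_first=True).as_matrix();T[:3,3]=s['tcp_pos'];W=np.linalg.inv(T@np.array(c['T_tool_cam']))
    else: W=np.array(c['world_to_cam'])
    return K,D,W
def ray(uv,z,C):
    K,D,W=C;p=cv2.undistortPoints(np.array(uv,float).reshape(-1,1,2),K,D)[:,0]
    d=np.c_[p,np.ones(len(p))]@W[:3,:3];o=-W[:3,:3].T@W[:3,3]
    return o+d*((z-o[2])/d[:,2])[:,None]
def proj(P,C):
    K,D,W=C;return cv2.projectPoints(np.array(P,float),cv2.Rodrigues(W[:3,:3])[0],W[:3,3],K,D)[0][:,0]
def sil(P,C,S=4):
    h=cv2.convexHull(((proj(P,C)+.5)*S*16-8).astype(np.int32));m=np.zeros((384*S,512*S),np.uint8);cv2.fillConvexPoly(m,h,255,shift=4)
    return cv2.resize(m,(512,384),interpolation=cv2.INTER_AREA)/255.
def fit(model,x0,ms):  # ms: list of (mask,C)
    f=lambda x:sum(np.abs(sil(model(x),C)-m).sum()/m.sum() for m,C in ms)
    n=len(x0);S=np.vstack([x0]+[np.array(x0)+np.eye(n)[i]*.01 for i in range(n)])
    r=minimize(f,x0,method='Nelder-Mead',options=dict(initial_simplex=S,xatol=1e-4,fatol=1e-4));return r.x,r.fun
a=np.linspace(0,2*np.pi,48,endpoint=False)
def cap(r,h=.014,z0=0):
    return lambda x:np.r_[np.c_[x[0]+r*np.cos(a),x[1]+r*np.sin(a),0*a+z0],np.c_[x[0]+r*np.cos(a),x[1]+r*np.sin(a),0*a+z0+h]]
def trayP(P,x):
    P=np.array(P,float);c,s=np.cos(x[2]),np.sin(x[2]);return np.c_[x[0]+c*P[:,0]-s*P[:,1],x[1]+s*P[:,0]+c*P[:,1],P[:,2]]
box=[[X,Y,Z] for X in(-.109,.335) for Y in(-.101,.101) for Z in(0,.031)]
E
python3 - <<'E'
from h import *
M={}
for cam in("top","scene"):
    get_image(cam)
    for n in("tray","loose43","loose53","loose63","kept53","jar_big","jar_small","tape","cover_knob"):
        C=cal(cam)
        for o in finder.outline_of(n,cam)[:5]:
            m=o['pixels'];M.setdefault((cam,n),[]).append(m)
            ys,xs=np.nonzero(m);w=ray([[xs.mean(),ys.mean()]],.011,C)[0]
            print(cam,n,round(o['p'],2),m.sum(),[round(v) for v in o['at']],w[:2].round(3))
np.savez_compressed('m.npz',**{f'{k[0]}_{k[1]}_{i}':m for k,v in M.items() for i,m in enumerate(v)})
E
```

```text
top tray 0.58 11039 [168, 329] [ 0.633 -0.131]
top loose43 0.84 278 [210, 137] [0.431 0.332]
top loose43 0.76 401 [219, 191] [0.439 0.192]
top loose43 0.7 156 [177, 222] [0.562 0.141]
top loose43 0.69 311 [209, 101] [0.412 0.432]
top loose43 0.61 298 [242, 110] [0.34  0.384]
top loose53 0.84 278 [210, 137] [0.431 0.332]
top loose53 0.76 401 [219, 191] [0.439 0.192]
top loose53 0.7 156 [177, 222] [0.562 0.141]
top loose53 0.69 311 [209, 101] [0.412 0.432]
top loose53 0.61 298 [242, 110] [0.34  0.384]
top loose63 0.84 278 [210, 137] [0.431 0.332]
top loose63 0.76 401 [219, 191] [0.439 0.192]
top loose63 0.7 156 [177, 222] [0.562 0.141]
top loose63 0.69 311 [209, 101] [0.412 0.432]
top loose63 0.61 298 [242, 110] [0.34  0.384]
top kept53 0.93 447 [194, 341] [ 0.581 -0.179]
top kept53 0.78 199 [178, 297] [ 0.6   -0.053]
top kept53 0.72 328 [184, 314] [ 0.593 -0.11 ]
top jar_big 0.79 1152 [261, 415] [ 0.438 -0.398]
top jar_small 0.9 617 [187, 424] [ 0.643 -0.395]
top cover_knob 0.81 5116 [141, 336] [ 0.725 -0.148]
scene tray 0.61 9894 [271, 272] [ 0.666 -0.134]
scene loose43 0.75 193 [168
[... 197 characters left out ...]
] [0.564 0.141]
scene loose53 0.58 125 [126, 296] [0.415 0.431]
scene loose63 0.75 193 [168, 272] [0.447 0.19 ]
scene loose63 0.63 114 [188, 292] [0.564 0.141]
scene loose63 0.58 125 [126, 296] [0.415 0.431]
scene kept53 0.72 332 [267, 238] [ 0.579 -0.175]
scene kept53 0.55 167 [236, 271] [ 0.603 -0.05 ]
scene kept53 0.5 223 [249, 254] [ 0.593 -0.109]
scene kept53 0.29 210 [166, 270] [0.446 0.19 ]
scene jar_big 0.73 1114 [288, 142] [ 0.41  -0.369]
scene jar_big 0.56 239 [166, 268] [0.445 0.192]
scene jar_big 0.16 144 [236, 269] [ 0.605 -0.052]
scene jar_small 0.61 655 [338, 206] [ 0.625 -0.375]
scene tape 0.95 837 [169, 351] [0.681 0.334]
scene cover_knob 0.97 5266 [284, 290] [ 0.727 -0.142]
```

```bash
python3 - <<'E'
from h import *
M=np.load('m.npz');g=lambda k:(M[k].astype(float),cal(k.split('_')[0]))
x0=[.6,-.12,-.08]
for ks in(['top_tray_0'],['scene_tray_0'],['top_tray_0','scene_tray_0']):
    x,f=fit(lambda x:trayP(box,x),x0,[g(k) for k in ks]);print(ks,x.round(4),round(f,3))
T=x
for ks in(['top_cover_knob_0'],['scene_cover_knob_0']):
    def mod(x):return trayP([[X+x[3],Y,Z] for X in(-.105,.105) for Y in(-.097,.097) for Z in(.023,.026)],x)
    x,f=fit(mod,list(T)+[.2],[g(k) for k in ks]);print(ks,x.round(4),round(f,3))
for n,r,a_,b_ in(('43',.0215,'top_loose43_2','scene_loose43_1'),('53',.0265,'top_loose53_0',None),('63',.0315,'top_loose63_1','scene_loose63_0'),('g1',.0265,'top_loose53_3','scene_loose53_2'),('g2',.0265,'top_loose53_4',None)):
    for k in(a_,b_):
        if k:
            m=g(k);ys,xs=np.nonzero(m[0]);w=ray([[xs.mean(),ys.mean()]],.01,m[1])[0]
            x,f=fit(cap(r),w[:2],[m]);print(n,k,x.round(4),round(f,3))
for n,r,i in(('63',.0315,0),('43',.0215,1),('53',.0265,2)):
    for c in('top','scene'):
        x,f=fit(cap(r,.014,.004),[.59,-.11],[g(f'{c}_kept53_{i}')]);d=x-T[:2];ct,st=np.cos(T[2]),np.sin(T[2])
        print('kept',n,c,x.round(4),'tray',[round(ct*d[0]+st*d[1],4),round(-st*d[0]+ct*d[1],4)],round(f,3))
E
```

```text
['top_tray_0'] [ 0.5378 -0.1123 -0.1845] 0.154
['scene_tray_0'] [ 0.535  -0.1071 -0.1834] 0.191
['top_tray_0', 'scene_tray_0'] [ 0.5356 -0.1108 -0.1804] 0.365
['top_cover_knob_0'] [ 0.5302 -0.1128 -0.1886  0.1958] 0.065
['scene_cover_knob_0'] [ 0.5348 -0.106  -0.1727  0.1926] 0.065
43 top_loose43_2 [0.5656 0.1419] 0.447
43 scene_loose43_1 [0.5633 0.1449] 0.309
53 top_loose53_0 [0.4305 0.334 ] 0.283
63 top_loose63_1 [0.44   0.1918] 0.22
63 scene_loose63_0 [0.4447 0.1961] 0.31
g1 top_loose53_3 [0.4123 0.4335] 0.16
g1 scene_loose53_2 [0.4123 0.4367] 0.155
g2 top_loose53_4 [0.3388 0.3854] 0.247
kept 63 top [1.2813 0.0115] tray [np.float64(0.7116), np.float64(0.2541)] 1.0
kept 63 scene [-0.7927  1.0485] tray [np.float64(-1.5148), np.float64(0.9021)] 1.0
kept 43 top [ 0.6001 -0.0529] tray [np.float64(0.053), np.float64(0.0684)] 0.144
kept 43 scene [-0.7927  1.0485] tray [np.float64(-1.5148), np.float64(0.9021)] 1.0
kept 53 top [ 0.593  -0.1104] tray [np.float64(0.0564), np.float64(0.0106)] 0.071
kept 53 scene [ 0.5929 -0.1079] tray [np.float64(0.0558), np.float64(0.0131)] 0.32
```

Request:
play_rows(
  steps=[
    [[32, 50, 4], [0, 0, 59.1], 1],
    [[32, 50, 4], [0, 0, 59.1], 1],
    [[32, 50, 4], [0, 0, 59.1], 1],
    [[32, 50, 4], [0, 0, 59.1], 1],
    [[32, 50, 4], [0, 0, 59.1], 1],
    [[32, 50, 4], [0, 0, 59.1], 1],
    [[32, 50, 4], [0, 0, 59.1], 1],
    [[32, 50, 4], [0, 0, 59.1], 1],
    [[32, 50, 4], [0, 0, 59.1], 1],
    [[32, 50, 4], [0, 0, 59.1], 1],
    [[32, 50, 4], [0, 0, 59.1], 1],
    [[32, 50, 4], [0, 0, 59.1], 1],
    [[32, 50, 4], [0, 0, 59.1], 1],
    [[32, 50, 4], [0, 0, 59.1], 1],
    [[32, 50, 4], [0, 0, 59.1], 1],
    [[32, 50, 4], [0, 0, 59.1], 1],
    [[32, 50, 4], [0, 0, 59.1], 1],
    [[32, 50, 4], [0, 0, 59.1], 1],
  ],
  squeeze=30,
)

```text
t: 2.6
tcp_pos: [0.5373, -0.0868, 0.2711]
tcp_rot: [-0.0, 0.769, 0.639, -0.0]
contact_force: [0.9, -0.2, -0.3]
width: 1.001
gripper_force: 0.0
```

```bash
python3 - <<'E'
from h import *
s=arm.read_state();print(s['t'],s['tcp_pos'],s['tcp_rot'],s['qvel'].round(3) if hasattr(s['qvel'],'round') else s['qvel'])
C=cal('wrist');im=get_image('wrist')[...,::-1].copy();cv2.imwrite('pics/w_raw.png',im)
np.save('w_C.npy',C[2])
x=[.535,-.110,-.183]
def line(p,q,c):
    P=trayP(np.linspace(p,q,30),x);cv2.polylines(big,[(proj(P,C)*[800/512,600/384]).astype(np.int32)],False,c,1)
big=cv2.resize(im,(800,600),interpolation=cv2.INTER_CUBIC)
big=cv2.convertScaleAbs(big,alpha=1.5)
for Y in(.101,-.101):line((-.109,Y,.031),(.33,Y,.031),(0,0,255))
for Y in(.044,.040,-.020,-.024):line((-.105,Y,.022),(.105,Y,.022),(0,255,0))
line((-.105,-.098,.026),(-.105,.098,.026),(255,255,0));line((-.109,-.098,.026),(-.109,.098,.026),(255,255,0))
cv2.imwrite('pics/w1.png',big)
E
```

```text
2.6 [ 0.53730149 -0.08680222  0.27110701] [-1.78824683e-05  7.69251714e-01  6.38945772e-01 -3.17270511e-04] [ 0.013 -0.006  0.003  0.004 -0.     0.    -0.002]
```

View pics/w1.png

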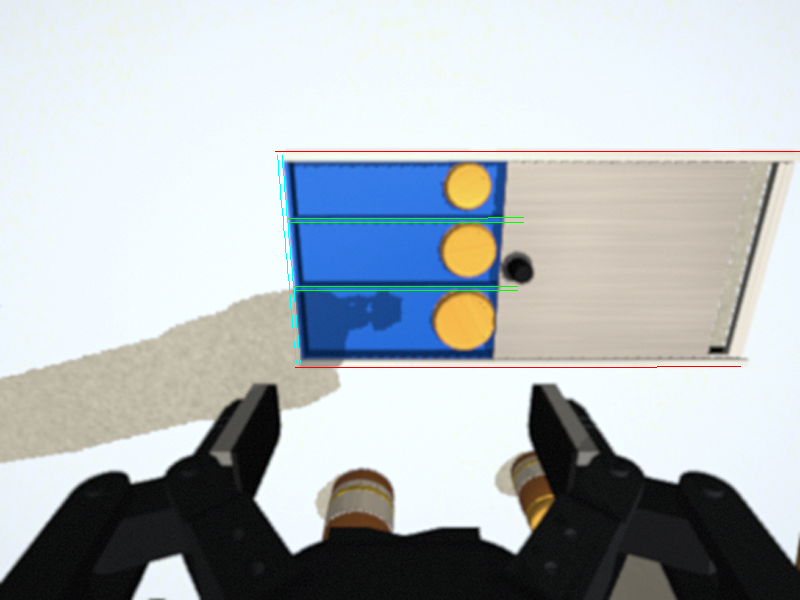

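The overlay sits on the tray to within a few px: near-wall corners at about (288,160) and (300,362), knob at (517,268). I'll refine it using the blue region.

```bash
python3 - <<'E'
from h import *
im=cv2.imread('pics/w_raw.png');C=list(cal('wrist'));C[2]=np.load('w_C.npy')
hsv=cv2.cvtColor(im,cv2.COLOR_BGR2HSV)
blue=((hsv[...,0]>100)&(hsv[...,0]<130)&(hsv[...,1]>120));gold=((hsv[...,0]>10)&(hsv[...,0]<32)&(hsv[...,1]>120))
m=(blue|gold)&(np.indices(blue.shape)[0]<240);m=m.astype(np.uint8)
n,l,st,_=cv2.connectedComponentsWithStats(m);k=1+st[1:,4].argmax()
c=cv2.findContours((l==k).astype(np.uint8),cv2.RETR_EXTERNAL,cv2.CHAIN_APPROX_NONE)[0][0]
m=cv2.drawContours(np.zeros_like(m),[c],-1,1,-1).astype(float);print(st[k])
w=[.097]
mod=lambda x:trayP([[-.109,-x[4],.026],[-.109,x[4],.026],[x[3]-.105,-x[4],.026],[x[3]-.105,x[4],.026]],x)
x,f=fit(mod,[.535,-.11,-.183,.2,.096],[(m,C)]);print(x.round(4),round(f,3))
# kept caps by gold
g=gold.astype(np.uint8);g[240:]=0
n,l,st,ce=cv2.connectedComponentsWithStats(g)
for i in range(1,n):
    if st[i,4]<300:continue
    p=ray([ce[i]],.0165,C)[0]
    for r in(.0215,.0265,.0315):
        y,f=fit(cap(r,.014,.004),p[:2],[((l==i).astype(float),C)])
        d=y-x[:2];ct,s=np.cos(x[2]),np.sin(x[2]);print(st[i,4],r,y.round(4),'tray',round(ct*d[0]+s*d[1],4),round(-s*d[0]+ct*d[1],4),round(f,3))
E
```

```text
[  182   104   142   125 15382]
[ 0.5401 -0.1107 -0.1833  0.1838  0.0921] 0.066
662 0.0215 [ 0.6004 -0.0503] tray 0.0483 0.0704 0.243
662 0.0265 [ 0.5999 -0.056 ] tray 0.0488 0.0647 0.842
662 0.0315 [ 0.5964 -0.0597] tray 0.0461 0.0604 1.55
919 0.0215 [ 0.5932 -0.107 ] tray 0.0515 0.0133 0.185
919 0.0265 [ 0.5935 -0.1093] tray 0.0522 0.0111 0.203
919 0.0315 [ 0.5917 -0.1147] tray 0.0515 0.0055 0.657
1150 0.0215 [ 0.5775 -0.1721] tray 0.048 -0.0535 0.412
1150 0.0265 [ 0.5807 -0.1775] tray 0.0521 -0.0583 0.141
1150 0.0315 [ 0.5801 -0.1791] tray 0.0518 -0.0599 0.182
```

Request:
play_rows(
  steps=[
    [[-5, 26, -2], [0, 0, 0], 1],
    [[-5, 26, -2], [0, 0, 0], 1],
    [[-5, 26, -2], [0, 0, 0], 1],
    [[-5, 26, -2], [0, 0, 0], 1],
    [[-5, 26, -2], [0, 0, 0], 1],
    [[-5, 26, -2], [0, 0, 0], 1],
    [[-5, 26, -2], [0, 0, 0], 1],
    [[-5, 26, -2], [0, 0, 0], 1],
    [[-5, 26, -2], [0, 0, 0], 1],
    [[-5, 26, -2], [0, 0, 0], 1],
  ],
)

```text
t: 3.48
tcp_pos: [0.4881, 0.1725, 0.2512]
tcp_rot: [0.0, 0.77, 0.639, -0.0]
contact_force: [0.5, -0.7, -0.1]
width: 0.997
gripper_force: 0.0
```

```bash
cat > loose.py <<'E'
from h import *
s=arm.read_state();print(s['t'],np.round(s['tcp_pos'],4))
C=cal('wrist');im=get_image('wrist')[...,::-1].copy();hsv=cv2.cvtColor(im,cv2.COLOR_BGR2HSV)
g=((hsv[...,0]>10)&(hsv[...,0]<32)&(hsv[...,1]>110)&(hsv[...,2]>60)).astype(np.uint8)
n,l,st,ce=cv2.connectedComponentsWithStats(g)
for i in range(1,n):
    if st[i,4]<250:continue
    p=ray([ce[i]],.01,C)[0]
    fs=[fit(cap(r),p[:2],[((l==i).astype(float),C)])+(r,) for r in(.0215,.0265,.0315)]
    x,f,r=min(fs,key=lambda t:t[1]);print(ce[i].round(),st[i,4],'r',r,x.round(4),'err',round(f,3))
import sys;cv2.imwrite('pics/%s.png'%sys.argv[1],im)
E
python3 loose.py l1
```

```text
3.4833 [0.4881 0.1725 0.2512]
[407.  25.] 1591 r 0.0315 [0.7359 0.3547] err 1.0
[188.  34.] 1491 r 0.0215 [0.4313 0.3379] err 0.18
[222. 143.] 1492 r 0.0265 [0.4419 0.1996] err 0.158
[313. 164.] 646 r 0.0215 [0.5612 0.1444] err 0.247
[344. 308.] 263 r 0.0215 [ 0.5831 -0.119 ] err 1.134
```

View pics/l1.png

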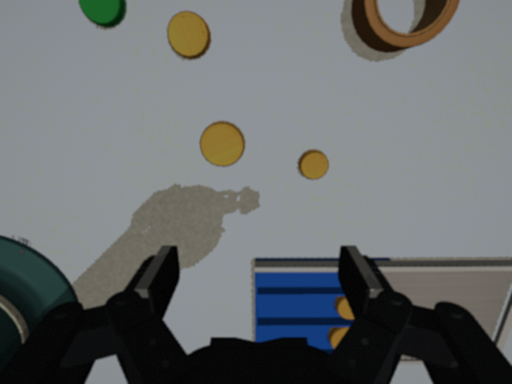

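l1: 53 at (188,34), 63 at (222,143), 43 at (313,164), and a green cap at (102,10). I'll refine the centres with edge-inclusive masks.

```bash
cat > loose2.py <<'E'
from h import *
import sys
def meas(im,C,rs,z0=0,verbose=1):
    hsv=cv2.cvtColor(im,cv2.COLOR_BGR2HSV);out=[]
    for name,p0,r in rs:
        u,v=proj([[p0[0],p0[1],z0+.012]],C)[0];mask=np.full(im.shape[:2],cv2.GC_BGD,np.uint8)
        R_=np.hypot(*(proj([[p0[0]+r,p0[1],z0+.012]],C)[0]-[u,v]))
        g=((hsv[...,0]>8)&(hsv[...,0]<35)&(hsv[...,1]>115)).astype(np.uint8)
        d=np.zeros_like(g);cv2.circle(d,(int(u),int(v)),int(R_*1.5),1,-1);g&=d
        n,l,st,ce=cv2.connectedComponentsWithStats(g);k=1+st[1:,4].argmax()
        m=(l==k).astype(float);x,f=fit(cap(r,z0=z0),p0,[(m,C)])
        t=ray([ce[k]],z0+.012,C)[0]
        print(name,'fit',x.round(4),round(f,3),'centroid',t[:2].round(4),'d_eff mm',round(2e3*r*np.sqrt(m.sum()/sil(cap(r,z0=z0)(x),C).sum()),1))
P=[('43',(.5612,.1444),.0215),('53',(.4313,.338),.0265),('63',(.4419,.1996),.0315)]
if __name__=='__main__':
    meas(cv2.imread('pics/l1.png'),cal('wrist'),P)
    t=get_image('top')[...,::-1].copy();meas(t,cal('top'),P)
    t=get_image('scene')[...,::-1].copy();meas(t,cal('scene'),P)
E
python3 loose2.py
```

```text
43 fit [0.5623 0.1444] 0.261 centroid [0.5609 0.1466] d_eff mm 38.3
53 fit [0.4316 0.3331] 0.176 centroid [0.4323 0.3353] d_eff mm 48.9
63 fit [0.4414 0.1957] 0.17 centroid [0.4422 0.1986] d_eff mm 58.2
43 fit [0.5615 0.1404] 0.396 centroid [0.5604 0.1416] d_eff mm 36.4Traceback (most recent call last):
  File "loose2.py", line 17, in <module>
    t=get_image('top')[...,::-1].copy();meas(t,cal('top'),P)
                                        ~~~~^^^^^^^^^^^^^^^^
  File "loose2.py", line 10, in meas
    n,l,st,ce=cv2.connectedComponentsWithStats(g);k=1+st[1:,4].argmax()
                                                      ~~~~~~~~~~~~~~~^^
ValueError: attempt to get argmax of an empty sequence
```

Request:
play_rows(
  steps=[
    [[-4.6, 2.4, -13], [0, 0, 0], 0.8],
    [[-4.6, 2.4, -13], [0, 0, 0], 0.8],
    [[-4.6, 2.4, -13], [0, 0, 0], 0.8],
    [[-4.6, 2.4, -13], [0, 0, 0], 0.8],
    [[-4.6, 2.4, -13], [0, 0, 0], 0.8],
    [[-4.6, 2.4, -13], [0, 0, 0], 0.8],
  ],
)

```text
t: 4.08
tcp_pos: [0.4421, 0.1976, 0.1215]
tcp_rot: [-0.0, 0.769, 0.639, -0.0]
contact_force: [0.3, -0.3, 0.7]
width: 0.901
gripper_force: 0.0
```

```bash
cat > one.py <<'E'
from loose2 import *
s=arm.read_state();print(s['t'],np.round(s['tcp_pos'],4),s['width'])
C=cal('wrist');im=get_image('wrist')[...,::-1].copy();cv2.imwrite('pics/%s.png'%sys.argv[1],im)
meas(im,C,[('x',(float(sys.argv[2]),float(sys.argv[3])),float(sys.argv[4]))],float(sys.argv[5]) if len(sys.argv)>5 else 0)
E
python3 one.py c63 .442 .198 .0315
```

```text
4.0833 [0.4421 0.1976 0.1215] 0.9012125493139531
x fit [0.4413 0.1961] 0.133 centroid [0.4416 0.1998] d_eff mm 59.2
```

View pics/c63.png

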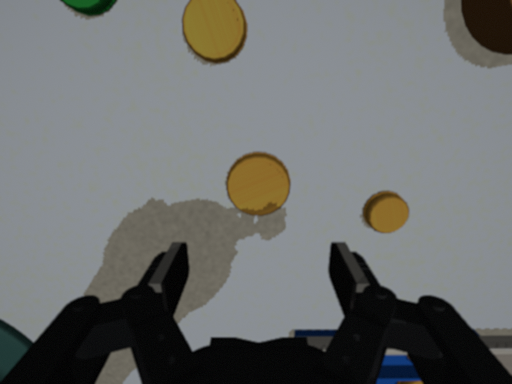

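The 63 cap sits centred at (258,183) between the fingers. Descending.

Request:
play_rows(
  steps=[
    [[0, 0, -4], [0, 0, 0], 0.7],
    [[0, 0, -8], [0, 0, 0], 0.7],
    [[0, 0, -10.5], [0, 0, 0], 0.7],
    [[0, 0, -11.8], [0, 0, 0], 0.7],
    [[0, 0, -11.8], [0, 0, 0], 0.7],
    [[0, 0, -11.8], [0, 0, 0], 0.7],
  ],
)

```text
t: 4.63
tcp_pos: [0.4431, 0.1981, 0.0044]
tcp_rot: [0.0, 0.769, 0.639, 0.001]
contact_force: [0.8, 0.7, 0.3]
width: 0.847
gripper_force: 0.0
```

Request:
play_rows(
  steps=[
    [[0, 0, -0.2], [0, 0, 0], 0.7],
    [[0, 0, -0.4], [0, 0, 0], 0.7],
    [[0, 0, -0.4], [0, 0, 0], 0.7],
  ],
)

```text
t: 4.88
tcp_pos: [0.4425, 0.1981, 0.0001]
tcp_rot: [0.0, 0.769, 0.639, 0.001]
contact_force: [0.2, -0.1, 0.2]
width: 0.85
gripper_force: 0.0
```

Request:
play_rows(
  steps=[
    [[0, 0, -0.2], [0, 0, 0], 0.65],
    [[0, 0, -0.4], [0, 0, 0], 0.65],
    [[0, 0, -0.4], [0, 0, 0], 0.65],
  ],
)

```text
t: 5.13
tcp_pos: [0.4417, 0.1981, -0.0049]
tcp_rot: [0.0, 0.769, 0.639, -0.0]
contact_force: [0.4, 0.5, 0.3]
width: 0.823
gripper_force: 0.0
```

Request:
play_rows(
  steps=[
    [[0, 0, 0], [0, 0, 0], 0.3],
    [[0, 0, 0], [0, 0, 0], 0.3],
    [[0, 0, 0], [0, 0, 0], 0.3],
    [[0, 0, 0], [0, 0, 0], 0.3],
  ],
  squeeze=25,
)

```text
t: 5.47
tcp_pos: [0.4416, 0.1982, -0.0045]
tcp_rot: [0.0, 0.769, 0.639, -0.0]
contact_force: [-2.5, -1.1, 6.3]
width: 0.725
gripper_force: 25.7
```

Request:
play_rows(
  steps=[
    [[0, 0, 2], [0, 0, 0], 0.3],
    [[0, 0, 5], [0, 0, 0], 0.3],
    [[0, 0, 8], [0, 0, 0], 0.3],
    [[0.4, -4, 10], [0, 0, 0], 0.3],
    [[0.8, -8, 10], [0, 0, 0], 0.3],
    [[1.2, -12, 10], [0, 0, 0], 0.3],
    [[1.6, -16, 10], [0, 0, 0], 0.3],
    [[2.2, -20, 10], [0, 0, 0], 0.3],
    [[2.7, -24, 10], [0, 0, 0], 0.3],
    [[3.2, -28, 10], [0, 0, 0], 0.3],
    [[3.6, -32, 10], [0, 0, 0], 0.3],
    [[4, -35, 10], [0, 0, 0], 0.3],
    [[4, -35.8, 10], [0, 0, 0], 0.3],
    [[4, -35.8, 10], [0, 0, 0], 0.3],
    [[4, -35.8, 10], [0, 0, 0], 0.3],
  ],
)

```text
t: 6.72
tcp_pos: [0.4816, -0.1594, 0.0952]
tcp_rot: [-0.0, 0.769, 0.639, 0.0]
contact_force: [0.0, 1.5, -0.9]
width: 0.726
gripper_force: 28.0
```

```bash
cat > ov.py <<'E'
from h import *
import sys
s=arm.read_state();print(s['t'],np.round(s['tcp_pos'],4),s['width'],s['gripper_force'])
C=cal('wrist');im=get_image('wrist')[...,::-1].copy();cv2.imwrite('pics/raw_%s.png'%sys.argv[1],im)
x=[.537,-.110,-.1833];big=cv2.convertScaleAbs(cv2.resize(im,(800,600),interpolation=cv2.INTER_CUBIC),alpha=1.4)
def line(P,c): cv2.polylines(big,[(proj(P,C)*[800/512,600/384]).astype(np.int32)],False,c,1)
for Y in(.101,-.101):line(trayP(np.linspace((-.109,Y,.031),(.1,Y,.031)),x),(0,0,255))
for Y in(.044,.040,-.020,-.024):line(trayP(np.linspace((-.105,Y,.022),(.105,Y,.022)),x),(0,255,0))
for X in(-.105,-.109):line(trayP(np.linspace((X,-.098,.026),(X,.098,.026)),x),(255,255,0))
if len(sys.argv)>2: # held cap ring: radius, underside height above TCP-frame
    r,dz=float(sys.argv[2]),float(sys.argv[3]);p=s['tcp_pos']
    for h in(dz,dz+.014):line(cap(r,0,0)([p[0],p[1]])[:48]*[1,1,0]+[0,0,p[2]+h],(255,0,255))
cv2.imwrite('pics/%s.png'%sys.argv[1],big)
E
python3 ov.py p63 .0315 .0045
```

```text
6.7167 [ 0.4816 -0.1594  0.0952] 0.7263173199511167 28.037266731262207
```

View pics/p63.png

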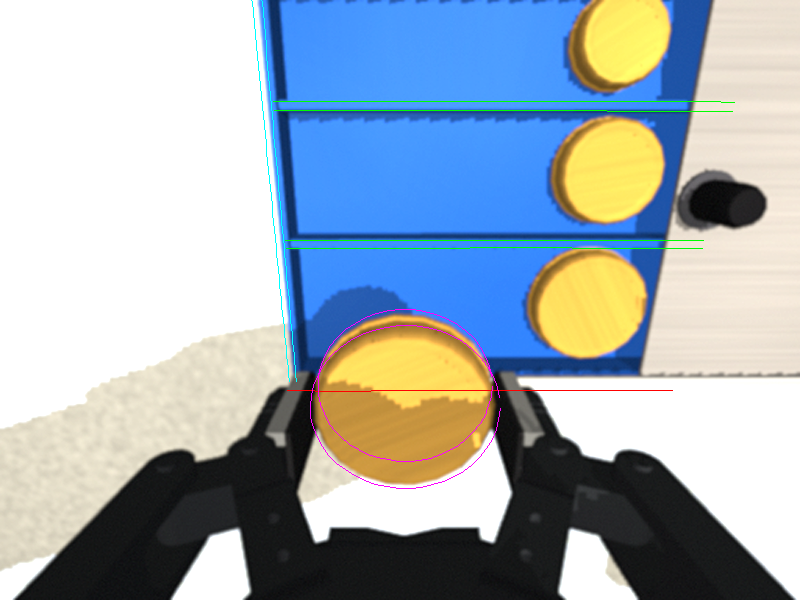

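The 63 cap is held level and centred at about (405,400), and the row walls match the overlay. Lowering it into its row.

Request:
play_rows(
  steps=[
    [[0, 0, -3], [0, 0, 0], 0.3],
    [[0, 0, -6], [0, 0, 0], 0.3],
    [[0, 0, -8], [0, 0, 0], 0.3],
    [[0, 0, -9], [0, 0, 0], 0.3],
    [[0, 0, -9.5], [0, 0, 0], 0.3],
    [[0, 0, -9.5], [0, 0, 0], 0.3],
  ],
)

```text
t: 7.27
tcp_pos: [0.4817, -0.1587, 0.0001]
tcp_rot: [-0.0, 0.768, 0.64, -0.0]
contact_force: [0.1, -0.4, -0.2]
width: 0.727
gripper_force: 29.8
```

Request:
play_rows(
  steps=[
    [[0, 0, -0.05], [0, 0, 0], 0.6],
    [[0, 0, -0.05], [0, 0, 0], 0.64],
    [[0, 0, -0.05], [0, 0, 0], 0.64],
    [[0, 0, 0], [0, 0, 0], 0.64],
    [[0, 0, 2], [0, 0, 0], 0.64],
    [[0, 0, 5], [0, 0, 0], 0.64],
    [[0, 0, 8], [0, 0, 0], 0.64],
    [[0.7, 3, 11], [0, 0, 0], 0.3],
    [[1.8, 7, 12], [0, 0, 0], 0.3],
    [[2.8, 11, 12], [0, 0, 0], 0.3],
    [[3.8, 15, 12], [0, 0, 0], 0.3],
    [[4.8, 19, 12], [0, 0, 0], 0.3],
    [[5.8, 23, 12], [0, 0, 0], 0.3],
    [[6.8, 27, 12], [0, 0, 0], 0.3],
    [[7.9, 30.4, 12], [0, 0, 0], 0.3],
    [[7.9, 30.4, 12], [0, 0, 0], 0.3],
    [[7.9, 30.4, 12], [0, 0, 0], 0.3],
  ],
)

```text
t: 8.68
tcp_pos: [0.5606, 0.1465, 0.1205]
tcp_rot: [-0.0, 0.768, 0.641, 0.0]
contact_force: [-0.9, -0.4, -0.1]
width: 0.651
gripper_force: 0.0
```

```bash
python3 one.py c43 .561 .145 .0215
```

```text
8.6833 [0.5606 0.1465 0.1205] 0.6509018220117588
x fit [0.5612 0.1442] 0.203 centroid [0.5619 0.1472] d_eff mm 39.2
```

Request:
play_rows(
  steps=[
    [[0.1, -0.1, -4], [0, 0, 0], 0.3],
    [[0.1, -0.1, -8], [0, 0, 0], 0.3],
    [[0.1, -0.1, -10.5], [0, 0, 0], 0.3],
    [[0.1, -0.1, -11.6], [0, 0, 0], 0.3],
    [[0.1, -0.1, -12], [0, 0, 0], 0.3],
    [[0.1, -0.1, -12], [0, 0, 0], 0.3],
    [[0.1, -0.1, -12], [0, 0, 0], 0.3],
  ],
)

```text
t: 9.32
tcp_pos: [0.5626, 0.143, 0.0018]
tcp_rot: [0.0, 0.769, 0.639, 0.001]
contact_force: [-0.4, 0.3, 0.1]
width: 0.649
gripper_force: 0.0
```

Request:
play_rows(
  steps=[
    [[0, 0, 0], [0, 0, 0], -0.3],
    [[0, 0, 0], [0, 0, 0], -0.3],
    [[0, 0, 0], [0, 0, 0], -0.3],
    [[0, 0, 0], [0, 0, 0], -0.3],
    [[0, 0, 0], [0, 0, 0], -0.3],
  ],
)

```text
t: 9.73
tcp_pos: [0.5627, 0.1432, 0.0021]
tcp_rot: [0.001, 0.769, 0.639, 0.001]
contact_force: [-1.4, -1.5, 10.1]
width: 0.493
gripper_force: 23.9
```

Request:
play_rows(
  steps=[
    [[0, 0, 2], [0, 0, 0], -0.3],
    [[0, 0, 5], [0, 0, 0], -0.3],
    [[0, 0, 8], [0, 0, 0], -0.3],
    [[-1.2, -4, 9.3], [0, 0, 0], -0.3],
    [[-2.3, -8, 9.3], [0, 0, 0], -0.3],
    [[-3.5, -12, 9.3], [0, 0, 0], -0.3],
    [[-4.6, -16, 9.3], [0, 0, 0], -0.3],
    [[-5.2, -18, 9.3], [0, 0, 0], -0.3],
    [[-5.2, -18, 9.3], [0, 0, 0], -0.3],
    [[-5.2, -18, 9.3], [0, 0, 0], -0.3],
    [[-5.2, -18, 9.3], [0, 0, 0], -0.3],
  ],
)

```text
t: 10.65
tcp_pos: [0.5103, -0.0363, 0.0942]
tcp_rot: [0.001, 0.769, 0.639, 0.001]
contact_force: [-0.2, 0.2, -0.1]
width: 0.485
gripper_force: 25.8
```

```bash
python3 ov.py p43 .0215 -.002
```

```text
10.65 [ 0.5103 -0.0363  0.0942] 0.484963911047237 25.803154706954956
```

View pics/p43.png

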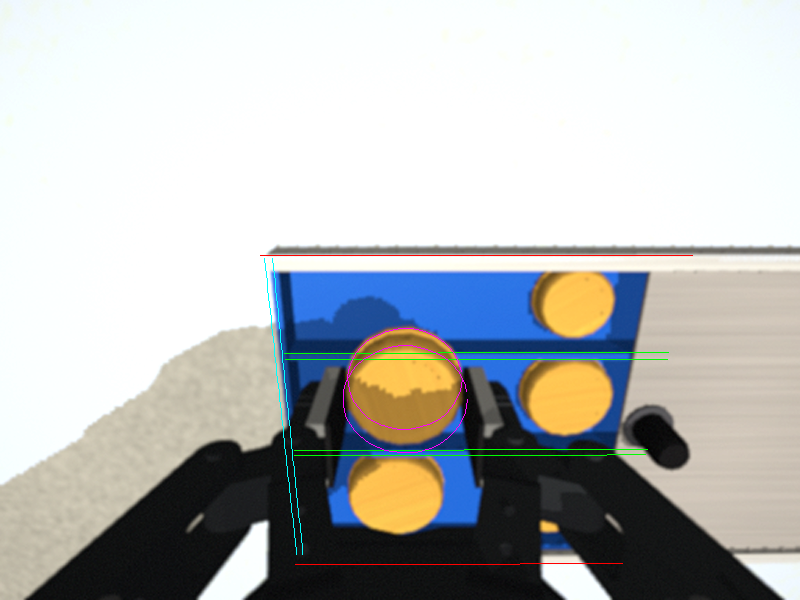

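The 63 cap lies flat in its row at (395,495). The 43 cap is held in line with its row at (405,386). Lowering.

Request:
play_rows(
  steps=[
    [[0, 0, -3], [0, 0, 0], -0.3],
    [[0, 0, -5.5], [0, 0, 0], -0.3],
    [[0, 0, -7.5], [0, 0, 0], -0.3],
    [[0, 0, -8.4], [0, 0, 0], -0.3],
    [[0, 0, -8.7], [0, 0, 0], -0.3],
    [[0, 0, -8.7], [0, 0, 0], -0.3],
  ],
)

```text
t: 11.2
tcp_pos: [0.5098, -0.0356, 0.0062]
tcp_rot: [-0.0, 0.768, 0.64, -0.0]
contact_force: [-0.3, -0.1, -0.1]
width: 0.487
gripper_force: 27.9
```

Request:
play_rows(
  steps=[
    [[0, 0, 0], [0, 0, 0], 0.1],
    [[0, 0, 0], [0, 0, 0], 0.2],
    [[0, 0, 0], [0, 0, 0], 0.2],
    [[0, 0, 0], [0, 0, 0], 0.2],
    [[0, 0, 2], [0, 0, 0], 0.2],
    [[0, 0, 5], [0, 0, 0], 0.2],
    [[0, 0, 8], [0, 0, 0], 0.5],
    [[-0.8, 4, 11], [0, 0, 0], 0.5],
    [[-1.6, 8, 11.4], [0, 0, 0], 0.5],
    [[-2.4, 12, 11.4], [0, 0, 0], 0.5],
    [[-3.2, 16, 11.4], [0, 0, 0], 0.5],
    [[-4, 20, 11.4], [0, 0, 0], 0.5],
    [[-4.8, 24, 11.4], [0, 0, 0], 0.5],
    [[-5.6, 28, 11.4], [0, 0, 0], 0.5],
    [[-6.4, 31.5, 11.4], [0, 0, 0], 0.5],
    [[-7.2, 35, 11.4], [0, 0, 0], 0.5],
    [[-7.8, 37, 11.4], [0, 0, 0], 0.5],
    [[-7.8, 37, 11.4], [0, 0, 0], 0.5],
    [[-7.8, 37, 11.4], [0, 0, 0], 0.5],
    [[-7.8, 37, 11.4], [0, 0, 0], 0.5],
  ],
)

```text
t: 12.87
tcp_pos: [0.4319, 0.3326, 0.1203]
tcp_rot: [0.0, 0.769, 0.639, -0.0]
contact_force: [0.1, 0.1, -0.4]
width: 0.751
gripper_force: 0.0
```

```bash
python3 one.py c53 .432 .334 .0265
```

```text
12.8667 [0.4319 0.3326 0.1203] 0.7514332554471175
x fit [0.4311 0.3348] 0.165 centroid [0.4315 0.3382] d_eff mm 49.1
```

Request:
play_rows(
  steps=[
    [[0, 0.3, -4], [0, 0, 0], 0.5],
    [[0, 0.3, -8], [0, 0, 0], 0.5],
    [[0, 0.3, -10.5], [0, 0, 0], 0.5],
    [[0, 0.3, -11.6], [0, 0, 0], 0.5],
    [[0, 0.3, -12.1], [0, 0, 0], 0.5],
    [[0, 0.3, -12.1], [0, 0, 0], 0.5],
    [[0, 0.3, -12.1], [0, 0, 0], 0.5],
  ],
)

```text
t: 13.5
tcp_pos: [0.4325, 0.3364, 0.0006]
tcp_rot: [0.0, 0.769, 0.639, 0.001]
contact_force: [-0.0, -0.1, -0.3]
width: 0.747
gripper_force: 0.0
```

Request:
play_rows(
  steps=[
    [[0, 0, 0], [0, 0, 0], 0],
    [[0, 0, 0], [0, 0, 0], 0],
    [[0, 0, 0], [0, 0, 0], 0],
    [[0, 0, 0], [0, 0, 0], 0],
    [[0, 0, 0], [0, 0, 0], 0],
  ],
)

```text
t: 13.92
tcp_pos: [0.4327, 0.3366, 0.001]
tcp_rot: [0.0, 0.769, 0.639, 0.001]
contact_force: [-1.4, -2.5, 10.6]
width: 0.604
gripper_force: 24.2
```

Request:
play_rows(
  steps=[
    [[0, 0, 2], [0, 0, 0], 0],
    [[0, 0, 5], [0, 0, 0], 0],
    [[0, 0, 8], [0, 0, 0], 0],
    [[0.6, -4, 9.4], [0, 0, 0], 0],
    [[1.2, -8, 9.4], [0, 0, 0], 0],
    [[1.8, -12, 9.4], [0, 0, 0], 0],
    [[2.4, -16, 9.4], [0, 0, 0], 0],
    [[3, -20, 9.4], [0, 0, 0], 0],
    [[3.6, -24, 9.4], [0, 0, 0], 0],
    [[4.2, -28, 9.4], [0, 0, 0], 0],
    [[4.8, -32, 9.4], [0, 0, 0], 0],
    [[5.4, -36, 9.4], [0, 0, 0], 0],
    [[6, -40, 9.4], [0, 0, 0], 0],
    [[6.4, -42.5, 9.4], [0, 0, 0], 0],
    [[6.4, -42.9, 9.4], [0, 0, 0], 0],
    [[6.4, -42.9, 9.4], [0, 0, 0], 0],
    [[6.4, -42.9, 9.4], [0, 0, 0], 0],
  ],
)

```text
t: 15.33
tcp_pos: [0.4959, -0.0924, 0.094]
tcp_rot: [0.0, 0.769, 0.639, 0.0]
contact_force: [0.4, 1.6, 1.1]
width: 0.607
gripper_force: 26.8
```

```bash
python3 ov.py p53 .0265 -.001
```

```text
15.3333 [ 0.4959 -0.0924  0.094 ] 0.6072835647104982 26.764434278011322
```

View pics/p53.png

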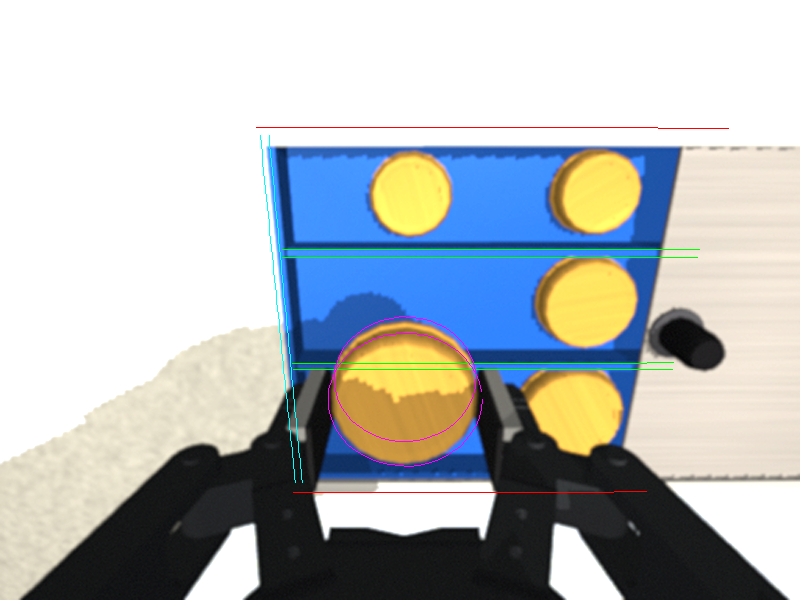

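The 43 cap lies flat in its row at (411,193). The 53 cap is held centred at (404,393). Lowering.

Request:
play_rows(
  steps=[
    [[0, 0, -3], [0, 0, 0], 0],
    [[0, 0, -5.5], [0, 0, 0], 0],
    [[0, 0, -7.5], [0, 0, 0], 0],
    [[0, 0, -8.5], [0, 0, 0], 0],
    [[0, 0, -8.8], [0, 0, 0], 0],
    [[0, 0, -8.8], [0, 0, 0], 0],
  ],
)

```text
t: 15.88
tcp_pos: [0.4956, -0.0915, 0.0053]
tcp_rot: [-0.0, 0.768, 0.64, -0.0]
contact_force: [-0.3, 0.2, -0.2]
width: 0.605
gripper_force: 28.9
```

Request:
play_rows(
  steps=[
    [[0, 0, 0], [0, 0, 0], 0.3],
    [[0, 0, 0], [0, 0, 0], 0.42],
    [[0, 0, 0], [0, 0, 0], 0.42],
    [[0, 0, 0], [0, 0, 0], 0.42],
    [[0, 0, 2], [0, 0, 0], 0.42],
    [[0, 0, 5], [0, 0, 0], 0.42],
    [[0, 0, 9], [0, 0, 0], 0.2],
    [[4, -1, 12], [0, 0, 0], 0.2],
    [[8, -2, 14], [0, 0, 0], 0.2],
    [[12, -3, 14], [0, 0, 0], 0.2],
    [[15, -4, 14], [0, 0, 0], 0.2],
    [[15, -4, 14], [0, 0, 0], 0.2],
    [[15, -4, 14], [0, 0, 0], 0.2],
    [[15, -4, 14], [0, 0, 0], 0.2],
  ],
)

```text
t: 17.05
tcp_pos: [0.6451, -0.1324, 0.1449]
tcp_rot: [-0.001, 0.769, 0.639, -0.0]
contact_force: [-1.1, -0.2, 0.5]
width: 0.602
gripper_force: 0.0
```

```bash
cat > kn.py <<'E'
from h import *
import sys
s=arm.read_state();print(s['t'],np.round(s['tcp_pos'],4),s['width'])
C=cal('wrist');im=get_image('wrist')[...,::-1].copy();x=[.537,-.110,-.1833]
for q in(.20,.205,.21):
    p=trayP([[q-.09,0,.04]],x)[0];P=trayP([[q-.09+.01*c,.01*t,z] for z in(.026,.053) for c,t in zip(np.cos(a),np.sin(a))],x)
    b=(proj(P,C)*[800/512,600/384]).astype(np.int32);print(q,p.round(4),b.mean(0))
im=cv2.convertScaleAbs(cv2.resize(im,(800,600)),alpha=1.4)
for i in(0,48):cv2.polylines(im,[b[i:i+48]],True,(0,255,0) if i else (0,0,255),1)
for Y in(.044,.040,-.020,-.024):
    cv2.polylines(im,[(proj(trayP(np.linspace((-.105,Y,.022),(.105,Y,.022)),x),C)*[800/512,600/384]).astype(np.int32)],False,(0,255,0),1)
cv2.imwrite('pics/%s.png'%sys.argv[1],im)
E
python3 kn.py kn
```

```text
17.05 [ 0.6451 -0.1324  0.1449] 0.6017523073404488
0.2 [ 0.6452 -0.1301  0.04  ] [403.41666667 288.47916667]
0.205 [ 0.6501 -0.131   0.04  ] [411.8125     288.47916667]
0.21 [ 0.655  -0.1319  0.04  ] [420.20833333 288.47916667]
```

View pics/kn.png

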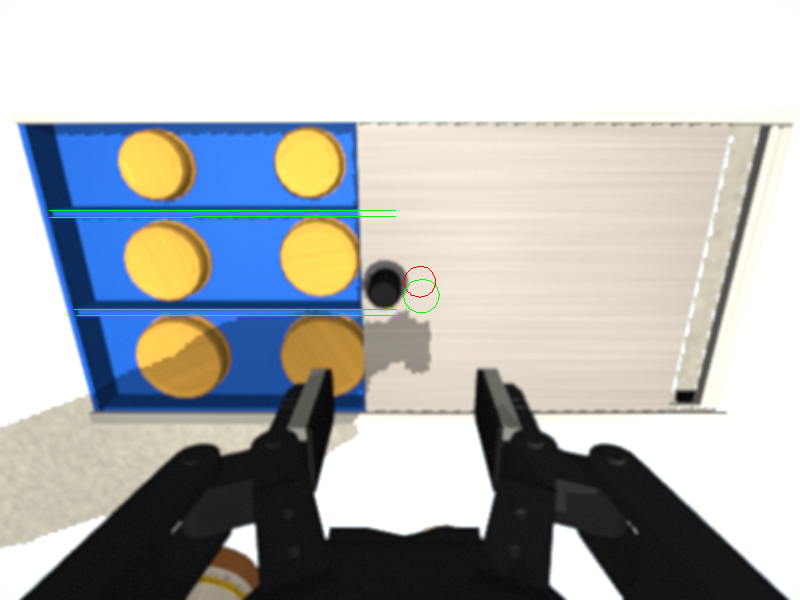

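All six caps lie flat in their rows. The knob is at (384,286), which puts the cover joint at about 0.189 and the knob at about (0.634,-0.128).

Request:
play_rows(
  steps=[
    [[-1.1, 0.4, -3], [0, 0, 0], 0.2],
    [[-1.1, 0.4, -6], [0, 0, 0], 0.2],
    [[-1.1, 0.4, -9], [0, 0, 0], 0.2],
    [[-1.1, 0.4, -11], [0, 0, 0], 0.2],
    [[-1.1, 0.4, -11.3], [0, 0, 0], 0.2],
    [[-1.1, 0.4, -11.3], [0, 0, 0], -0.1],
    [[-1.1, 0.4, -11.3], [0, 0, 0], -0.3],
    [[-1.1, 0.4, -11.3], [0, 0, 0], -0.3],
    [[-1.1, 0.4, -11.3], [0, 0, 0], -0.3],
  ],
  squeeze=20,
)

```text
t: 17.85
tcp_pos: [0.6354, -0.129, 0.0339]
tcp_rot: [0.001, 0.769, 0.639, 0.001]
contact_force: [0.5, 0.4, -0.0]
width: 0.35
gripper_force: 0.0
```

Request:
play_rows(
  steps=[
    [[-0.5, 0.1, 0], [0, 0, 0], -0.3],
    [[-1.5, 0.3, 0], [0, 0, 0], -0.3],
    [[-3, 0.55, 0], [0, 0, 0], -0.3],
    [[-4.5, 0.83, 0], [0, 0, 0], -0.3],
    [[-6, 1.1, 0], [0, 0, 0], -0.3],
    [[-7.5, 1.4, 0], [0, 0, 0], -0.3],
    [[-9, 1.67, 0], [0, 0, 0], -0.3],
    [[-10.5, 1.95, 0], [0, 0, 0], -0.3],
    [[-12, 2.2, 0], [0, 0, 0], -0.3],
    [[-13.5, 2.5, 0], [0, 0, 0], -0.3],
    [[-15, 2.8, 0], [0, 0, 0], -0.3],
    [[-16.5, 3.05, 0], [0, 0, 0], -0.3],
    [[-17.5, 3.25, 0], [0, 0, 0], -0.3],
    [[-17.5, 3.25, 0], [0, 0, 0], -0.3],
  ],
)

```text
t: 19.02
tcp_pos: [0.458, -0.0962, 0.0326]
tcp_rot: [0.0, 0.769, 0.639, -0.001]
contact_force: [0.6, -0.2, 0.2]
width: 0.352
gripper_force: 0.0
```

Request:
play_rows(
  steps=[
    [[-0.5, 0.1, 0], [0, 0, 0], -0.3],
    [[-1, 0.2, 0], [0, 0, 0], -0.3],
    [[-1.4, 0.25, 0], [0, 0, 0], -0.3],
    [[-1.4, 0.25, 0], [0, 0, 0], -0.3],
  ],
)

```text
t: 19.35
tcp_pos: [0.4461, -0.0937, 0.0325]
tcp_rot: [0.0, 0.769, 0.639, 0.001]
contact_force: [2.2, 0.4, -0.7]
width: 0.35
gripper_force: 0.7
```

Continue in small steps until the hard stop shows in the force.

Request:
play_rows(
  steps=[
    [[-0.3, 0.05, 0], [0, 0, 0], -0.3],
    [[-0.5, 0.1, 0], [0, 0, 0], -0.3],
    [[-0.5, 0.1, 0], [0, 0, 0], -0.3],
  ],
)

```text
t: 19.6
tcp_pos: [0.4453, -0.0934, 0.0331]
tcp_rot: [0.003, 0.769, 0.639, 0.004]
contact_force: [28.9, -6.2, -21.1]
width: 0.358
gripper_force: 14.8
```

Request:
play_rows(
  steps=[
    [[-0.2, 0.05, 0], [0, 0, 0], -0.3],
    [[-0.3, 0.05, 0], [0, 0, 0], -0.3],
    [[-0.3, 0.05, 0], [0, 0, 0], -0.3],
  ],
)

```text
t: 19.85
tcp_pos: [0.445, -0.0932, 0.0338]
tcp_rot: [0.004, 0.769, 0.639, 0.005]
contact_force: [44.3, -9.2, -28.7]
width: 0.349
gripper_force: 22.2
```

Hard stop reached: 44 N with the position unchanged. Backing off to free the knob, opening and lifting.

Request:
play_rows(
  steps=[
    [[0.8, -0.15, 0], [0, 0, 0], -0.3],
    [[1.1, -0.2, 0], [0, 0, 0], -0.2],
    [[1.1, -0.2, 0], [0, 0, 0], 0],
    [[1.1, -0.2, 0], [0, 0, 0], 0],
    [[1.1, -0.2, 3], [0, 0, 0], 0],
    [[1.1, -0.2, 6], [0, 0, 0], 0],
    [[1.1, -0.2, 10], [0, 0, 0], 0],
    [[1.1, 3, 14], [0, 0, 0], 0],
    [[1.1, 3, 14], [0, 0, 0], 0],
    [[1.1, 3, 14], [0, 0, 0], 0],
  ],
)

```text
t: 20.68
tcp_pos: [0.4493, -0.061, 0.1743]
tcp_rot: [0.002, 0.768, 0.64, 0.001]
contact_force: [0.2, -0.3, -0.4]
width: 0.499
gripper_force: 0.0
```

```bash
python3 - <<'E'
from h import *
s=arm.read_state();print(s['t'],s['contact_force'])
im=get_image('wrist')[...,::-1];cv2.imwrite('pics/end.png',cv2.convertScaleAbs(cv2.resize(im,(800,600)),alpha=1.3))
E
```

```text
20.6833 [ 0.24201278 -0.31498072 -0.36877828]
```

View pics/end.png

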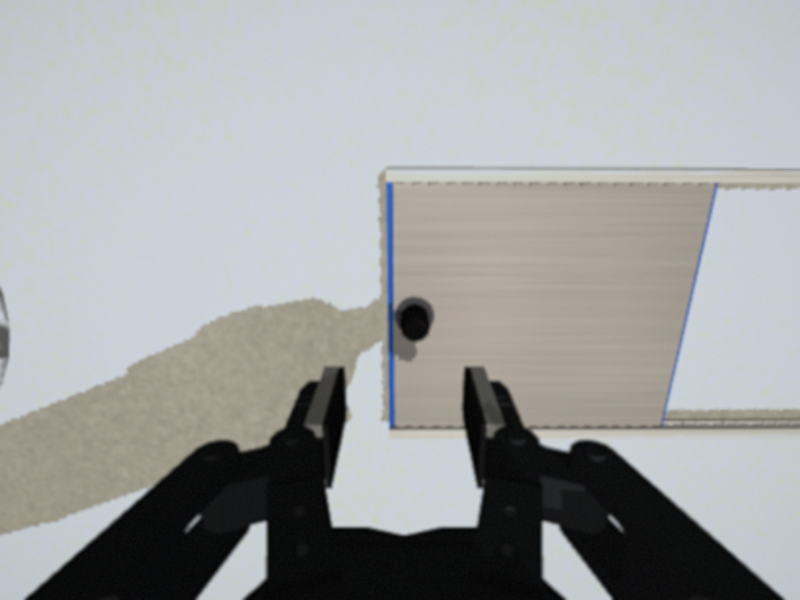

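The cover is against the near wall: only the 4 mm wall top shows, at x≈390, and the arm is clear.

```bash
python3 -c "
from plant import ticket
print(ticket.job_done())"
```

```text
the job is handed in; nothing more can be done
None
```

I laid all three loose caps flat in their matching rows, slid the cover shut to its hard stop and handed the job in at about 21 s; no verdict came back, so I can't confirm it passed.

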